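# Take up the free play of a pump drive gearbox

### The job

The pump drive gearbox has too much free play: feel it by rocking the black-knobbed crank gently until it resists, first away from the robot and then towards it. Then push the orange adjuster in until the crank meets its resistance inside the green band on both sides, and prove it by rocking the crank again, away and then towards the robot. Finally park the red pointer between the two green bands and let go, leaving the other things on the bench alone.

Things in the scene. Friction and masses are not known exactly. Their poses are not given: they have to be found in the camera images.
- gearbox: Grey drive gearbox, bolted down; its place and yaw vary. Housing 120 mm (its x) by 180 mm (its y, -80 to +100), top at 54 mm. Origin on the table top. Its x axis points roughly away from the robot, its y to the robot's left. Seen from above at yaw 0 the crank lies to the robot's right (-y), the adjuster to its left.
- axle (a point): Top of the crank's vertical axle, at gearbox (0, -40 mm), 73 mm above the table.
- dial (a point): Point on the black centre line of the white quadrant plate, 150 mm from the axle along the gearbox's -y, 54 mm above the table. The plate is 170 mm wide in x, gearbox y from -215 to -75. Its two green bands lie 130 to 170 mm from the axle, each from 4 to 8 degrees (0.070 to 0.140 rad) either side of the centre line.
- crank (a joint): Crank angle, rad: 0 on the centre line, positive = knob swung away from the robot (gearbox +x). It turns freely (about 0.3 N at the knob) through its play, equal on both sides of 0, then resists springily (about 4 N per mm at the knob). At the start the play is 11 to 23 degrees each side; its end can only be felt. It stays where it is left.
- crank_knob (a point): Centre of the crank's upright black knob, 24 mm wide, 71 to 107 mm above the table, 110 mm from the axle. Below it is the 18 mm wide steel crank arm (63 to 71 mm high) with a thin red pointer that reaches 155 mm from the axle, over the green bands.
- adjuster (a joint): How far the play adjuster is pushed in, m: 0 fully out, 0.045 fully in, moving along the gearbox's -y. Each mm in takes about 0.46 degree (0.44 to 0.49) off the play on each side. The reading alone does not tell the play: hidden wear shifts it by up to 11 mm. Stiff: about 14 N to move; it stays where it is left unless the crank is forced hard.
- adjuster_knob (a point): Centre of the adjuster's upright orange knob, 26 mm wide, 43 to 88 mm above the table, on a dark block 30 x 34 mm, at gearbox x = 0, y = 190 mm less the adjuster's reading.
- spanner_grip (a point): Bystander: open-ended steel spanner, 160 mm long. Leave it alone. Point at about its middle.
- driver_grip (a point): Bystander: red-handled screwdriver, lying. Leave it alone. Point at about its middle.
- thumbscrew_mid (a point): Bystander: steel thumbscrew standing up, 24 mm wide, 46 mm tall. Leave it alone. Point at about its middle.
- seal_mid (a point): Bystander: flat black rubber ring, 48 mm across, 6 mm high. Leave it alone. Point at about its middle.
- roller_center (a point): Bystander: white plastic roller standing up, 28 mm wide, 40 mm tall. Leave it alone. Point at about its middle.
- dish_rim (a point): Bystander: small steel dish, 76 mm across, 30 mm high. Leave it alone. Point at about its middle.
- cover_mid (a point): Bystander: arched black pump cover with a blank paper label, 110 x 170 mm, 51 mm high. Leave it alone. Point at about its middle.

How it is judged:
On the way, in this order (a step that is already met when the one before it is completed fails the run):
1. the crank is rocked away from the robot until it resists, with the play as found (value of joint crank between 0.1571 and 0.5236 rad and contact force between crank and adjuster above 0.6 N).
2. and towards the robot until it resists (value of joint crank between -0.5236 and -0.1571 rad and contact force between crank and adjuster above 0.6 N).
3. after adjusting, the crank swung away from the robot meets its resistance inside the green band (4 to 8 degrees) (value of joint crank between 0.0698 and 0.1396 rad and contact force between crank and adjuster between 0.6 and 20 N).
4. and swung towards the robot it meets its resistance inside the other green band (value of joint crank between -0.1396 and -0.0698 rad and contact force between crank and adjuster between 0.6 and 20 N).
At the end, for the whole second after the job is handed in: The crank stands still between the two green bands (within 4 degrees of the centre line) and the adjuster is left pushed in as re-checked (it reads 16 to 41 mm; the right setting lies there for every start) (value of joint crank between -0.0698 and 0.0698 rad and value of joint adjuster between 0.016 and 0.041 m and velocity of joint crank between -0.05 and 0.05 rad/s); the robot touches nothing.
It fails at once if the crank or adjuster is forced (over 60 N inside the gearbox, some 38 N at the crank knob) (contact force between crank and adjuster above 60 N).
It fails at once if a bystander is moved by more than 30 mm (distance of any of spanner_grip, driver_grip, thumbscrew_mid, seal_mid, roller_center, dish_rim, cover_mid from where it was at the start of the episode above 0.03 m).
It also fails if it takes over 72 s, if anything falls off the work surface, if the arm or the gripper's body presses on something with over 40 N, if the wrist force passes 120 N, or if a joint passes its speed limit or range.

### The arm

A 6-joint arm with a two-finger parallel gripper is mounted at the origin on the work surface. World frame = base frame: x ahead of the robot, y to its left, z up, the work surface at z = 0. Lengths are in m, angles in rad, forces in N, time in s.
With the tool pointing down it reaches from about 0.375 to 0.975 m from the base axis. Payload 3.8 kg.
Tool frame: the origin (TCP) lies on the mounting face of the last link; the fingertips stand 173 mm ahead of it and the grasp point (between the pads) lies 155 mm ahead of it; z points along the fingers, y is the direction in which the jaws open and shut (so a half turn about z gives the same grasp; the last joint's range is limited). The gripper opens to 85 mm and grips with 20 to 120 N. Pads are 22 mm wide; open, the fingers measure 114 mm over their backs; the gripper's body (76 mm by 85 mm) begins 54 mm behind the grasp point. The pads swing forward as they close: fully open they stand 13 mm farther back than shut.
Start: joints at [-1.383, 0.264, 1.604, -0, 1.274, -0.037], TCP at [0.15, -0.658, 0.405] pointing down, gripper open.
Joint ranges: [-2.63, 2.63], [-0.94, 2.18], [0.31, 2.57], [-1.31, 4.45], [0, 2.66], [-2.55, 2.55]. Speed limits (rad/s): [2.57, 2.57, 3.14, 3.14, 3.14, 3.14].

### API

Orientations are given as a rotation vector (axis times angle).
In Python, from workcell import bot gives the robot as it stands.
- The arm moves only by the shell command python3 -m jog 'ROWS' [FORCE]. ROWS is JSON, a list that holds one entry, the list of rows, each a list of 7 numbers: the closure, from 0 (fully open) to 1 (shut), then the shift along the tool's x, y, z in cm, then the turn, a rotation vector about the tool's x, y, z in rad. A call has 1 to 12 rows; each row is the pose to reach, as a shift and turn from the pose commanded when the call began, along the tool's axes at that moment; what a row does not reach only later rows make up. A row lasts 1/8 s, in which the tool goes at most 62.5 mm and 10.7 degrees, less where a joint would pass 70% of its speed; a pose out of reach is approached as far as the arm can. A call with a gripper value outside its range is refused whole. The fingers move at their own pace and stop on an object; FORCE is the grip in N (left out, the last holds). Time passes only in rows, so rows that repeat a pose let the fingers close. It gives the time, the measured TCP pose, the force and the opening at its end, in the units of the state.
- bot.read_state(): the state, without advancing time (a new reading comes with each control period).
- bot.read_camera(name): name is "side" or "top" or "wrist"; returns the picture (480x640x3 uint8, red, green, blue); there is no depth.
- bot.camera_model(name): a dict with "intrinsics" (3x3 intrinsics, pixels), "rvec" (rotation vector, rad) and "tvec" (3), from world to camera coordinates, as OpenCV has them. Camera axes: x right, y down, z forward; pixel columns grow to the right and rows downward; lengths in m; the calibration is good to about 2 mm. The wrist camera is an equidistant fisheye: a pixel r from the principal point sees the ray r / f radians off the axis. A picture is of the moment at which its call begins: read the wrist's pose just before it. camera_model takes no time and is no camera call; for the wrist camera it gives the pose at the moment of the call.
- bot.finish_job(): hands the job in, once; it reports no verdict.
The state is a dict: "time": time; "q": joint angles; "joint_vel": joint speeds; "joint_torque": joint torques, N m; "tool_pos": TCP position; "tcp_rot": TCP orientation; "wrist_force": force on the tool from outside, world axes, zero at the start; "torque": the same for the moment, N m; "width": opening from 0.0 (shut) to 1.0 (fully open).
Only numpy, scipy, OpenCV 4.12 (cv2) and the standard library are available. Lean on these libraries where they do the work, as an engineer would, in place of code of your own. Each camera call takes 0.05 s, during which the arm holds its last target.

## Working session

There is one attempt and no reset: what is moved stays moved. The work goes in short steps, Python scripts to look and compute and a shell command to move; the robot and the scene stay as the last step left them, time stands still between calls to the robot, and variables do not carry over. Pictures are saved under pics/ and viewed, and the job is handed in when it is done.

```bash
ls; mkdir -p pics
python3 - <<'E'
from workcell import bot
import cv2
s=bot.read_state(); print(s)
for n in ("top","side","wrist"):
    m=bot.camera_model(n); print(n,m)
    cv2.imwrite(f"pics/{n}0.png",bot.read_camera(n)[:,:,::-1])
E
```

```text
pics
{'time': 0.0, 'q': array([-1.38289099e+00,  2.64767388e-01,  1.60541172e+00, -2.18604592e-05,
        1.27372893e+00, -3.68845478e-02]), 'joint_vel': array([-0.00064287,  0.00091568,  0.0006662 , -0.00012565,  0.00148087,
       -0.00039497]), 'joint_torque': array([-9.43634877e-04, -5.15109372e+01, -3.67318547e+01, -3.03954384e-04,
        1.30115775e-02, -1.83352512e-05]), 'tool_pos': array([ 0.15039612, -0.65766299,  0.40333163]), 'tcp_rot': array([-3.11947646e+00, -3.52107408e-01,  3.06874152e-04]), 'wrist_force': array([-0.52295741,  0.7527444 ,  0.22357233]), 'torque': array([-0.0345121 ,  0.02481966,  0.02129032]), 'width': 1.0008198488758724}
top {'intrinsics': array([[471.35159728,   0.        , 323.1504969 ],
       [  0.        , 471.35159728, 239.51619779],
       [  0.        ,   0.        ,   1.        ]]), 'rvec': array([ 2.15560347, -2.10366971,  0.14040147]), 'tvec': array([-0.01402299,  0.57260784,  0.97207036])}
side {'intrinsics': array([[452.66747595,   0.        , 319.12525268],
       [  0.        , 452.66747595, 240.59437382],
       [  0.        ,   0.        ,   1.        ]]), 'rvec': array([ 0.47175266, -2.73659749,  1.11041471]), 'tvec': array([0.53900473, 0.1982721 , 0.95441248])}
wrist {'intrinsics': array([[371.64829954,   0.        , 319.16801274],
       [  0.        , 371.64829954, 234.75946071],
       [  0.        ,   0.        ,   1.        ]]), 'rvec': array([-2.27908395,  1.81742589,  0.25581776]), 'tvec': array([-0.67335093, -0.03605155,  0.37955307])}
```

View pics/top0.png

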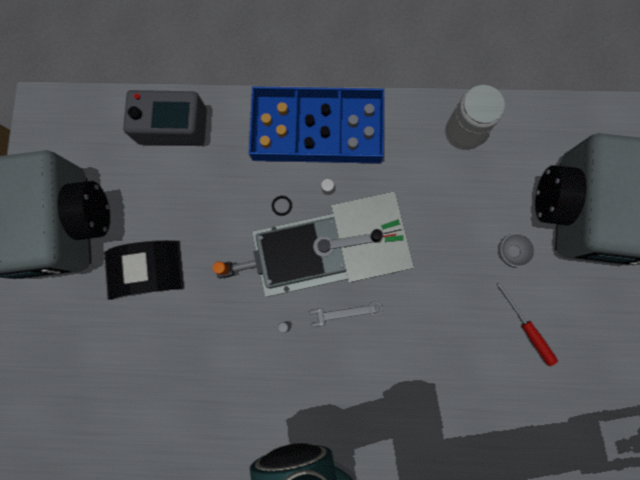

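View pics/side0.png

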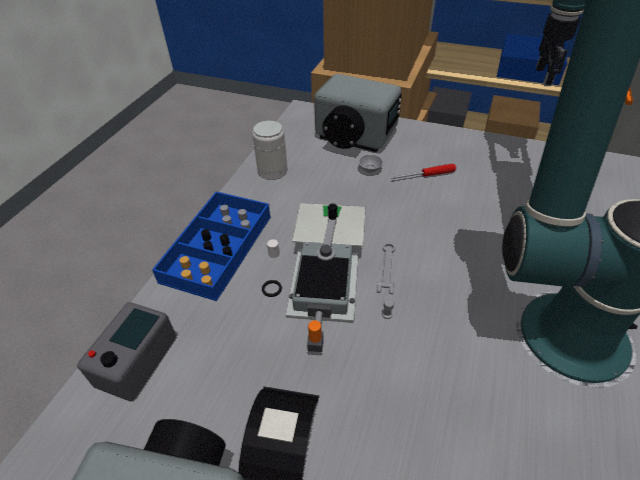

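The top view shows the crank knob at about (376,236), the axle at (322,245), the orange adjuster at (221,268), and the green bands at (392,224) and (394,239). Next I'll turn these into world points.

```bash
cat > h.py <<'E'
import cv2,numpy as np
from workcell import bot
def ray(n,uv,m=None):
    m=m or bot.camera_model(n);R=cv2.Rodrigues(m["rvec"])[0];c=-R.T@m["tvec"]
    d=np.linalg.inv(m["intrinsics"])@[uv[0],uv[1],1];return c,R.T@d
def onz(n,uv,z,m=None):
    c,d=ray(n,uv,m);return c+d*(z-c[2])/d[2]
def tri(uvt,uvs):
    c1,d1=ray("top",uvt);c2,d2=ray("side",uvs);d1/=np.linalg.norm(d1);d2/=np.linalg.norm(d2)
    s=np.linalg.lstsq(np.c_[d1,-d2],c2-c1,rcond=None)[0];a,b=c1+s[0]*d1,c2+s[1]*d2
    return (a+b)/2,np.linalg.norm(a-b)
def blobs(img,lo,hi,box,minA=8):
    hsv=cv2.cvtColor(img,cv2.COLOR_RGB2HSV);m=cv2.inRange(hsv,np.array(lo),np.array(hi))
    k=np.zeros_like(m);k[box[1]:box[3],box[0]:box[2]]=255;m&=k
    n,l,st,ce=cv2.connectedComponentsWithStats(m)
    return [(ce[i].round(1),st[i].tolist()) for i in range(1,n) if st[i][4]>=minA]
E
python3 - <<'E'
from h import *
t=cv2.imread("pics/top0.png")[:,:,::-1].copy();s=cv2.imread("pics/side0.png")[:,:,::-1].copy()
print("orange t",blobs(t,(3,150,90),(20,255,255),(200,250,240,290)))
print("orange s",blobs(s,(3,150,90),(20,255,255),(295,310,335,360)))
print("green t",blobs(t,(45,100,50),(80,255,255),(370,200,420,260)))
print("green s",blobs(s,(45,100,50),(80,255,255),(300,190,360,230)))
print("black t",blobs(t,(0,0,0),(180,255,45),(362,222,388,250)))
print("black s",blobs(s,(0,0,0),(180,255,45),(322,198,345,222)))
for nme,im,b in (("t",t,(190,180,430,340)),("s",s,(250,180,420,360))):
    c=im[b[1]:b[3],b[0]:b[2]];cv2.imwrite(f"pics/crop_{nme}.png",cv2.resize(c,None,fx=3.2,fy=3.2,interpolation=cv2.INTER_CUBIC)[:,:,::-1])
E
```

```text
orange t [(array([218.7, 267.3]), [213, 262, 12, 12, 114])]
orange s [(array([314.5, 331. ]), [308, 320, 13, 23, 244])]
green t [(array([390.2, 224.1]), [382, 220, 17, 9, 70]), (array([393.6, 238.1]), [385, 236, 18, 6, 75])]
green s [(array([325.4, 210.4]), [323, 206, 5, 10, 41]), (array([337.9, 210. ]), [337, 206, 4, 11, 24])]
black t [(array([376.2, 235.4]), [371, 230, 11, 12, 106])]
black s [(array([332.1, 211.2]), [328, 204, 9, 16, 124])]
```

View pics/crop_t.png

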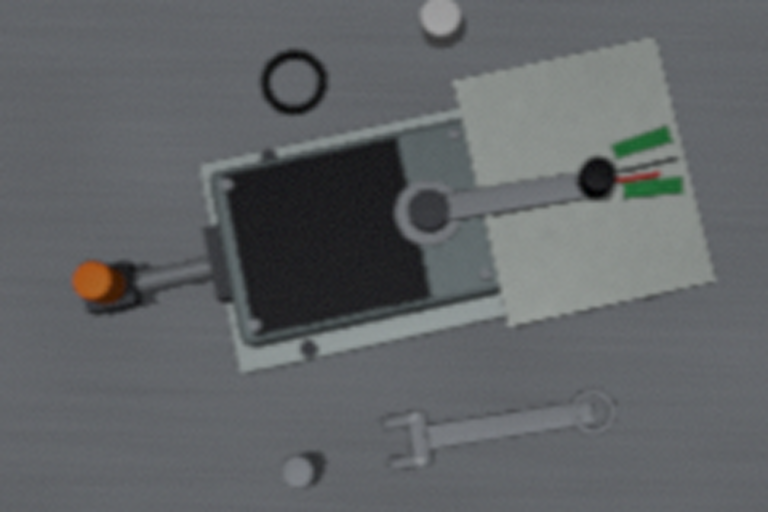

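View pics/crop_s.png

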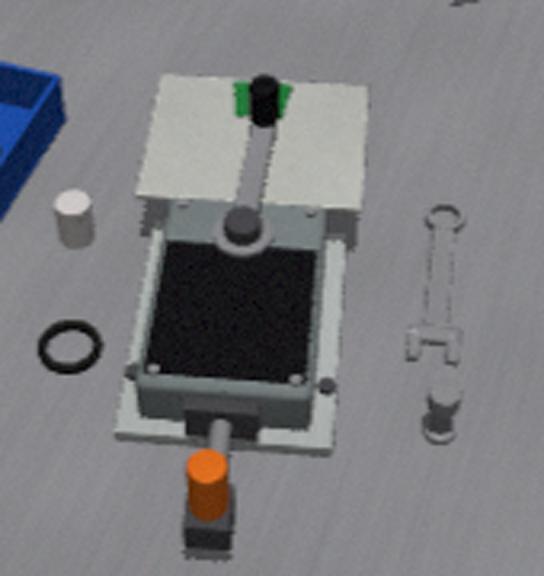

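The crops show the axle cap at top (323.7,245.6) and side (325.6,250). The pointer sits just towards the robot from the centre line.

Run:
```python
from h import *
np.set_printoptions(precision=4,suppress=True)
ax=onz("top",(323.7,245.6),.073);kn=onz("top",(376.3,235.3),.107);ad=onz("top",(218.7,267.3),.088)
print("axle",ax,tri((323.7,245.6),(325.6,250)))
print("knob",kn,tri((376.3,235.3),(332,205)),np.linalg.norm((kn-ax)[:2]))
print("adj",ad, onz("side",(314.5,324),.088))
g=[onz("top",(390.2,224.1),.054),onz("top",(393.6,238.1),.054)]
gm=(g[0]+g[1])/2;print("green",g,gm,np.linalg.norm((gm-ax)[:2]),np.linalg.norm((g[0]-g[1])[:2]))
d=(gm-ax)[:2];print("axis by green: yaw",np.arctan2(d[0],-d[1]))
d=(ad-ax)[:2];print("by adj yaw",np.arctan2(-d[0],d[1]),np.linalg.norm(d),"reading mm",190-np.linalg.norm(d)*1e3+40-80)
d=(kn-ax)[:2];print("knob dir",np.arctan2(d[0],-d[1]))
for n,u,z in (("spanner",(346,313),.005),("thumb",(283.5,326.5),.04),("seal",(282,205.5),.006),("roller",(328,186),.04),("dish",(516,250),.03),("driver",(525,325),.015)): print(n,onz("top",u,z))
m=bot.camera_model("wrist");R=cv2.Rodrigues(m["rvec"])[0];print("wristcam",-R.T@m["tvec"],R)
print(cv2.Rodrigues(bot.read_state()["tcp_rot"])[0])
```

```text
axle [ 0.5555 -0.0023  0.073 ] (array([ 0.5568, -0.002 ,  0.0661]), np.float64(0.0007242918396029888))
knob [ 0.5741 -0.1088  0.107 ] (array([ 0.5756, -0.1081,  0.1109]), np.float64(0.004316975448818663)) 0.10813700829335032
adj [0.5034 0.2119 0.088 ] [0.5046 0.2107 0.088 ]
green [array([ 0.6079, -0.1429,  0.054 ]), array([ 0.5777, -0.1503,  0.054 ])] [ 0.5928 -0.1466  0.054 ] 0.14909411972949324 0.031067158027327794
axis by green: yaw 0.2532963694632533
by adj yaw 0.23870756993218203 0.22037977294164207 reading mm -70.37977294164207
knob dir 0.17277699415153608
spanner [ 0.4176 -0.0532  0.005 ]
thumb [0.386  0.0788 0.04  ]
seal [0.6548 0.0963 0.006 ]
roller [ 0.6931 -0.0075  0.04  ]
dish [ 0.5616 -0.417   0.03  ]
driver [ 0.4022 -0.4359  0.015 ]
wristcam [ 0.2174 -0.6418  0.3738] [[ 0.2223 -0.975  -0.0016]
 [-0.9376 -0.2142  0.2738]
 [-0.2673 -0.0594 -0.9618]]
[[ 0.9748  0.2229 -0.0003]
 [ 0.2229 -0.9748  0.0018]
 [ 0.0001 -0.0018 -1.    ]]
```

```bash
python3 -m jog '[[[0,53.5,-44.1,7.3,0,0,-1.591],[0,53.5,-44.1,7.3,0,0,-1.591],[0,53.5,-44.1,7.3,0,0,-1.591],[0,53.5,-44.1,7.3,0,0,-1.591],[0,53.5,-44.1,7.3,0,0,-1.591],[0,53.5,-44.1,7.3,0,0,-1.591],[0,53.5,-44.1,7.3,0,0,-1.591],[0,53.5,-44.1,7.3,0,0,-1.591],[0,53.5,-44.1,7.3,0,0,-1.591],[0,53.5,-44.1,7.3,0,0,-1.591],[0,53.5,-44.1,7.3,0,0,-1.591],[0,53.5,-44.1,7.3,0,0,-1.591]]]'
```

```text
time: 1.65
tool_pos: [0.5751, -0.1056, 0.3308]
tcp_rot: [-1.927, -2.48, -0.001]
wrist_force: [-0.8, -0.0, -0.1]
width: 1.003
```

Run:
```python
from h import *
np.set_printoptions(precision=4,suppress=True)
m=bot.camera_model("wrist");im=bot.read_camera("wrist");cv2.imwrite("pics/w1.png",im[:,:,::-1])
s=bot.read_state();R=cv2.Rodrigues(s["tcp_rot"])[0];print(s["tool_pos"],s["q"]);print(R)
im2=bot.read_camera("top");cv2.imwrite("pics/t1.png",im2[:,:,::-1])
np.savez("w1.npz",**m)
```

```text
[ 0.5748 -0.1063  0.3308] [-0.2257  0.1521  1.879   0.0007  1.1115 -0.4746]
[[-0.246   0.9693 -0.0008]
 [ 0.9693  0.246   0.0008]
 [ 0.001  -0.0006 -1.    ]]
```

View pics/w1.png

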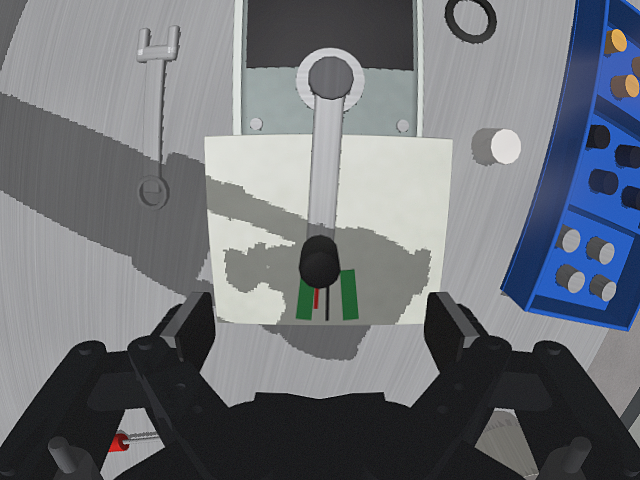

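```bash
cat >> h.py <<'E'
def wz(uv,z,m):
    K=np.array(m["intrinsics"]);p=cv2.fisheye.undistortPoints(np.array([[uv]],float),K,np.zeros(4))[0,0]
    R=cv2.Rodrigues(np.array(m["rvec"]))[0];c=-R.T@np.array(m["tvec"]);d=R.T@[p[0],p[1],1];return c+d*(z-c[2])/d[2]
def ang(p,a): d=(p-a)[:2];return np.arctan2(d[0],-d[1]),np.linalg.norm(d)
E
python3 - <<'E'
from h import *
np.set_printoptions(precision=4,suppress=True)
m=dict(np.load("w1.npz"));im=cv2.imread("pics/w1.png")[:,:,::-1].copy()
R=cv2.Rodrigues(m["rvec"])[0];print("cam",-R.T@m["tvec"],R[2])
b=blobs(im,(45,100,30),(85,255,255),(280,250,380,330),30);print(b)
a=wz((331,77),.073,m);print("axle",a)
g=[]
for c,_ in b: p=wz(c,.054,m);g.append(p);print("green",p,ang(p,a))
for u,z,n in (((320,268),.107,"knob"),((327,300),.054,"line"),((316.5,300),.067,"pointer")):
    p=wz(u,z,m);print(n,p,ang(p,a))
c=im[40:330,230:430];cv2.imwrite("pics/w1c.png",cv2.resize(c,None,fx=2.06,fy=2.06)[:,:,::-1])
E
```

```text
cam [ 0.5574 -0.038   0.3011] [ 0.0662 -0.2643 -0.9622]
[(array([348.6, 294.7]), [339, 270, 20, 50, 718]), (array([304.7, 300.8]), [296, 278, 18, 42, 533])]
axle [ 0.5557 -0.0032  0.073 ]
green [ 0.6065 -0.1448  0.054 ] (np.float64(0.34482462223875837), np.float64(0.15043180778326432))
green [ 0.5765 -0.1575  0.054 ] (np.float64(0.13434766689771274), np.float64(0.15568209609276773))
knob [ 0.576  -0.1099  0.107 ] (np.float64(0.18785090576172214), np.float64(0.1086153010019859))
line [ 0.5923 -0.1528  0.054 ] (np.float64(0.2399006452150106), np.float64(0.1539829279070945))
pointer [ 0.5834 -0.1485  0.067 ] (np.float64(0.18810392644857923), np.float64(0.14794336273942182))
```

View pics/w1c.png

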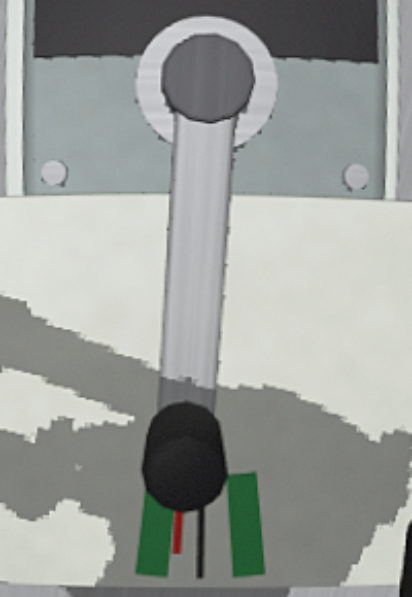

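```bash
python3 -m jog '[[[0,-0.5,0,4,0,0,0],[0,-0.5,0,8,0,0,0],[0,-0.5,0,8,0,0,0],[0.6,-0.5,0,8,0,0,0],[0.6,-0.5,0,8,0,0,0],[0.6,-0.5,0,8,0,0,0],[1,-0.5,0,8,0,0,0],[1,-0.5,0,8,0,0,0],[1,-0.5,0,8,0,0,0],[1,-0.5,0,8,0,0,0]]]' 20
python3 - <<'E'
from h import *
m=bot.camera_model("wrist");im=bot.read_camera("wrist");cv2.imwrite("pics/w2.png",im[:,:,::-1])
s=bot.read_state();print(s["tool_pos"],s["wrist_force"],s["torque"],s["width"])
E
```

```text
time: 3.0
tool_pos: [0.5756, -0.1138, 0.2531]
tcp_rot: [1.932, 2.475, 0.001]
wrist_force: [-0.9, -0.3, 6.6]
width: 0.272
[ 0.57558934 -0.11380641  0.25302897] [-0.31281113 -0.89551783  6.2357446 ] [-0.04458434  0.10117139  0.02602367] 0.27171945196146285
```

View pics/w2.png

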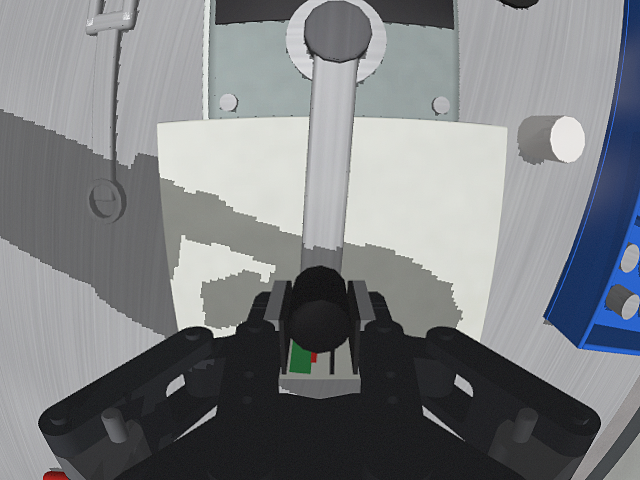

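Fingers are around the black knob at (320,315), and its pointer stands near the centre. I'll rock it away along the arc, starting with the part that must be free.

```bash
cat > c.py <<'E'
from h import *
A=np.array([.5556,-.003]);Y=.240
def crank():
    s=bot.read_state();d=s["tool_pos"][:2]-A;ex=np.array([np.cos(Y),np.sin(Y)]);ey=np.array([-np.sin(Y),np.cos(Y)])
    th=np.arctan2(d@ex,-(d@ey));t=ex*np.cos(th)+ey*np.sin(th);r=-ey*np.cos(th)+ex*np.sin(th)
    R=cv2.Rodrigues(s["tcp_rot"])[0]
    print("t %.2f th %.4f rad %.2f deg r %.1f mm Ft %.2f Fr %.2f Fz %.2f w %.3f toolyaw %.3f z %.4f"%(s["time"],th,np.degrees(th),1e3*np.hypot(*d),s["wrist_force"][:2]@t,s["wrist_force"][:2]@r,s["wrist_force"][2],s["width"],np.arctan2(R[1,1],R[0,1])-Y,s["tool_pos"][2]))
crank()
E
python3 c.py
python3 -m jog '[[[1,0,0.5,0,0,0,-0.05],[1,0.03,1.0,0,0,0,-0.1],[1,0.1,1.5,0,0,0,-0.14],[1,0.13,2.0,0,0,0,-0.18],[1,0.15,2.5,0,0,0,-0.22],[1,0.15,2.5,0,0,0,-0.22]]]'; python3 c.py
```

```text
t 3.05 th -0.0615 rad -3.52 deg r 112.6 mm Ft -0.47 Fr 0.83 Fz 6.24 w 0.272 toolyaw 0.005 z 0.2530
time: 3.8
tool_pos: [0.5998, -0.1064, 0.253]
tcp_rot: [1.646, 2.673, 0.0]
wrist_force: [-1.1, -2.2, 7.5]
width: 0.279
t 3.80 th 0.1638 rad 9.38 deg r 112.5 mm Ft -1.88 Fr 1.61 Fz 7.52 w 0.279 toolyaw 0.227 z 0.2530
```

```bash
python3 -m jog '[[[1,0,0.11,0,0,0,-0.01],[1,0,0.22,0,0,0,-0.02],[1,0,0.22,0,0,0,-0.02]]]' >/dev/null; python3 c.py
python3 -m jog '[[[1,0,0.11,0,0,0,-0.01],[1,0,0.22,0,0,0,-0.02],[1,0,0.22,0,0,0,-0.02]]]' >/dev/null; python3 c.py
```

```text
t 4.17 th 0.1817 rad 10.41 deg r 112.4 mm Ft -0.84 Fr 2.42 Fz 6.85 w 0.273 toolyaw 0.246 z 0.2530
t 4.55 th 0.2013 rad 11.53 deg r 112.4 mm Ft -0.65 Fr 3.04 Fz 6.69 w 0.267 toolyaw 0.266 z 0.2530
```

```bash
python3 -m jog '[[[1,0,0.11,0,0,0,-0.01],[1,0,0.22,0,0,0,-0.02],[1,0,0.22,0,0,0,-0.02]]]' >/dev/null; python3 c.py
python3 -m jog '[[[1,0,0.11,0,0,0,-0.01],[1,0,0.22,0,0,0,-0.02],[1,0,0.22,0,0,0,-0.02]]]' >/dev/null; python3 c.py
```

```text
t 4.92 th 0.2210 rad 12.66 deg r 112.3 mm Ft -1.12 Fr 2.76 Fz 6.30 w 0.276 toolyaw 0.286 z 0.2530
t 5.30 th 0.2407 rad 13.79 deg r 112.3 mm Ft -1.33 Fr 2.81 Fz 5.53 w 0.276 toolyaw 0.306 z 0.2530
```

```bash
python3 -m jog '[[[1,0,0.11,0,0,0,-0.01],[1,0,0.22,0,0,0,-0.02],[1,0,0.22,0,0,0,-0.02]]]' >/dev/null; python3 c.py
python3 -m jog '[[[1,0,0.11,0,0,0,-0.01],[1,0,0.22,0,0,0,-0.02],[1,0,0.22,0,0,0,-0.02]]]' >/dev/null; python3 c.py
```

```text
t 5.67 th 0.2604 rad 14.92 deg r 112.2 mm Ft -0.16 Fr 4.23 Fz 5.78 w 0.273 toolyaw 0.326 z 0.2531
t 6.05 th 0.2793 rad 16.00 deg r 112.2 mm Ft -1.46 Fr 3.49 Fz 6.51 w 0.275 toolyaw 0.346 z 0.2530
```

```bash
python3 -m jog '[[[1,0,0.11,0,0,0,-0.01],[1,0,0.22,0,0,0,-0.02],[1,0,0.22,0,0,0,-0.02]]]' >/dev/null; python3 c.py
python3 -m jog '[[[1,0,0.11,0,0,0,-0.01],[1,0,0.22,0,0,0,-0.02],[1,0,0.22,0,0,0,-0.02]]]' >/dev/null; python3 c.py
```

```text
t 6.42 th 0.2957 rad 16.94 deg r 112.2 mm Ft -2.56 Fr 4.14 Fz 7.03 w 0.271 toolyaw 0.366 z 0.2530
t 6.80 th 0.3120 rad 17.87 deg r 112.2 mm Ft -4.53 Fr 5.19 Fz 7.38 w 0.271 toolyaw 0.386 z 0.2530
```

```bash
python3 -m jog '[[[1,0,0.11,0,0,0,-0.01],[1,0,0.22,0,0,0,-0.02],[1,0,0.22,0,0,0,-0.02]]]' >/dev/null; python3 c.py
python3 - <<'E'
from h import *
m=bot.camera_model("wrist");im=bot.read_camera("wrist");cv2.imwrite("pics/w3.png",im[:,:,::-1]);np.savez("w3.npz",**m)
E
```

```text
t 7.17 th 0.3269 rad 18.73 deg r 112.2 mm Ft -7.20 Fr 5.72 Fz 7.52 w 0.276 toolyaw 0.406 z 0.2530
```

View pics/w3.png

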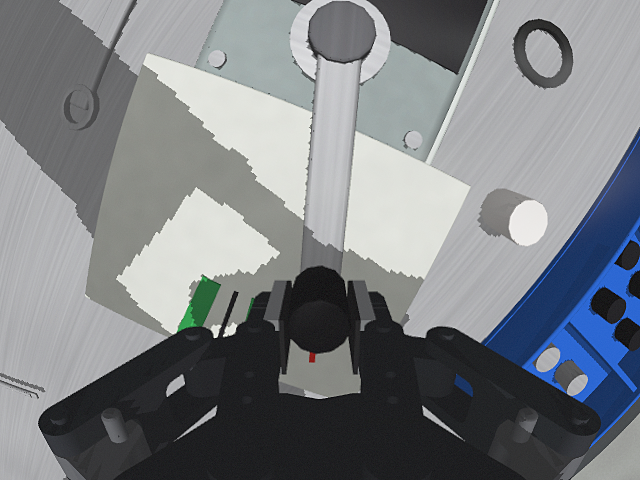

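Run:
```python
from h import *
np.set_printoptions(precision=4,suppress=True)
for n,ax,kn,po in (("w1",(331,77),(320,268),(316.5,303)),("w3",(343,32),(319,327),(312,357))):
    m=dict(np.load(n+".npz"));A=np.array([.5556,-.003])
    a=wz(ax,.073,m);k=wz(kn,.107,m);p=wz(po,.067,m)
    print(n,a,k,p,"knob",ang(k,a)[0]-.24,ang(k[:2],A)[0]-.24,"ptr",ang(p,a)[0]-.24,ang(p[:2],A)[0]-.24,ang(k,a)[1],ang(p,a)[1])
```

```text
w1 [ 0.5557 -0.0032  0.073 ] [ 0.576  -0.1099  0.107 ] [ 0.5839 -0.1508  0.067 ] knob -0.05214909423827785 -0.05173389200622325 ptr -0.05099154827660679 -0.05069297925062555 0.1086153010019859 0.15028259462777196
w3 [ 0.5562 -0.0038  0.073 ] [ 0.6139 -0.0962  0.107 ] [ 0.6357 -0.1312  0.067 ] knob 0.3181005142975103 0.3191073592562127 ptr 0.31769758201697496 0.31843232624321205 0.10898378575707365 0.15023361112932115
```

```bash
cat > go.py <<'E'
# python3 go.py th_deg... : shifts (cm, tool axes) and turn to take TCP to crank angle th at r=111
import sys
from h import *
A=np.array([.5556,-.003]);Y=.240
s=bot.read_state();R=cv2.Rodrigues(s["tcp_rot"])[0];ty=np.arctan2(R[1,1],R[0,1])-Y
for t in map(float,sys.argv[1:]):
    th=np.radians(t);P=np.r_[A+.111*np.array([np.sin(Y+th),-np.cos(Y+th)]),s["tool_pos"][2]]
    d=R.T@(P-s["tool_pos"])*100;print(t,"x %.2f y %.2f turn %.3f"%(d[0],d[1],-(th-ty)))
E
python3 go.py 14 10 6 2 -2 -6 -10 -14
```

```text
14.0 x 0.22 y -0.90 turn 0.161
10.0 x 0.37 y -1.66 turn 0.231
6.0 x 0.58 y -2.41 turn 0.301
2.0 x 0.83 y -3.14 turn 0.371
-2.0 x 1.14 y -3.85 turn 0.441
-6.0 x 1.49 y -4.54 turn 0.510
-10.0 x 1.90 y -5.20 turn 0.580
-14.0 x 2.34 y -5.83 turn 0.650
```

```bash
python3 -m jog '[[[1,0.22,-0.9,0,0,0,0.16],[1,0.37,-1.66,0,0,0,0.23],[1,0.58,-2.41,0,0,0,0.3],[1,0.83,-3.14,0,0,0,0.37],[1,1.14,-3.85,0,0,0,0.44],[1,1.49,-4.54,0,0,0,0.51],[1,1.9,-5.2,0,0,0,0.58],[1,2.34,-5.83,0,0,0,0.65],[1,2.34,-5.83,0,0,0,0.65]]]'; python3 c.py
```

```text
time: 8.35
tool_pos: [0.5555, -0.1139, 0.253]
tcp_rot: [2.223, 2.213, -0.001]
wrist_force: [0.8, -8.5, 4.8]
width: 0.267
t 8.35 th -0.2409 rad -13.80 deg r 110.9 mm Ft 0.83 Fr 8.53 Fz 4.84 w 0.267 toolyaw -0.245 z 0.2530
```

```bash
python3 -m jog '[[[1,0,-0.11,0,0,0,0.01],[1,0,-0.22,0,0,0,0.02],[1,0,-0.22,0,0,0,0.02]]]' >/dev/null; python3 c.py
python3 -m jog '[[[1,0,-0.11,0,0,0,0.01],[1,0,-0.22,0,0,0,0.02],[1,0,-0.22,0,0,0,0.02]]]' >/dev/null; python3 c.py
python3 -m jog '[[[1,0,-0.11,0,0,0,0.01],[1,0,-0.22,0,0,0,0.02],[1,0,-0.22,0,0,0,0.02]]]' >/dev/null; python3 c.py
```

```text
t 8.72 th -0.2581 rad -14.79 deg r 110.9 mm Ft 0.85 Fr 7.64 Fz 6.26 w 0.272 toolyaw -0.264 z 0.2530
t 9.10 th -0.2771 rad -15.88 deg r 110.9 mm Ft 1.10 Fr 8.35 Fz 5.35 w 0.269 toolyaw -0.284 z 0.2530
t 9.47 th -0.2936 rad -16.82 deg r 110.9 mm Ft 2.42 Fr 7.31 Fz 4.59 w 0.269 toolyaw -0.304 z 0.2531
```

```bash
python3 -m jog '[[[1,0,-0.11,0,0,0,0.01],[1,0,-0.22,0,0,0,0.02],[1,0,-0.22,0,0,0,0.02]]]' >/dev/null; python3 c.py
python3 -m jog '[[[1,0,-0.11,0,0,0,0.01],[1,0,-0.22,0,0,0,0.02],[1,0,-0.22,0,0,0,0.02]]]' >/dev/null; python3 c.py
python3 -m jog '[[[1,0,-0.11,0,0,0,0.01],[1,0,-0.22,0,0,0,0.02],[1,0,-0.22,0,0,0,0.02]]]' >/dev/null; python3 c.py
python3 - <<'E'
from h import *
m=bot.camera_model("wrist");im=bot.read_camera("wrist");cv2.imwrite("pics/w4.png",im[:,:,::-1]);np.savez("w4.npz",**m)
E
```

```text
t 9.85 th -0.3090 rad -17.70 deg r 110.8 mm Ft 4.86 Fr 8.00 Fz 2.49 w 0.272 toolyaw -0.324 z 0.2531
t 10.22 th -0.3248 rad -18.61 deg r 110.7 mm Ft 7.75 Fr 6.67 Fz 1.03 w 0.267 toolyaw -0.344 z 0.2531
t 10.60 th -0.3400 rad -19.48 deg r 110.6 mm Ft 9.72 Fr 6.98 Fz -1.81 w 0.273 toolyaw -0.364 z 0.2531
```

View pics/w4.png

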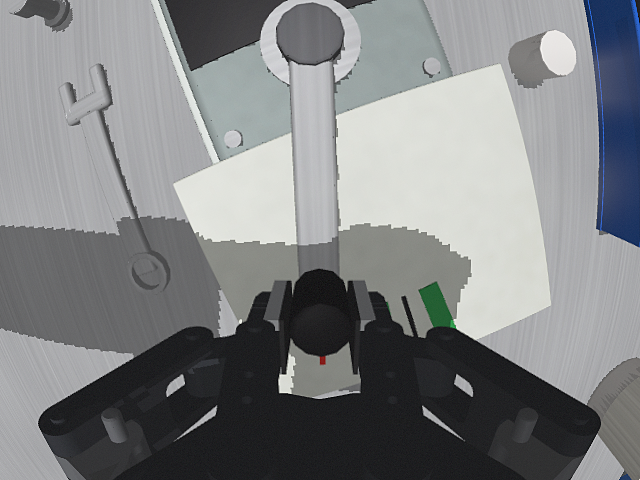

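```bash
python3 - <<'E'
from h import *
for n,ax,kn,po in (("w4",(310,35),(320,331),(322.5,360)),):
    m=dict(np.load(n+".npz"));A=np.array([.5556,-.003])
    a=wz(ax,.073,m);k=wz(kn,.107,m);p=wz(po,.067,m)
    print(n,a,"knob",ang(k,a)[0]-.24,ang(k[:2],A)[0]-.24,"ptr",ang(p,a)[0]-.24,ang(p[:2],A)[0]-.24)
E
python3 go.py -16 -12 -8 -4 -1
```

```text
w4 [ 0.5554349  -0.00457922  0.073     ] knob -0.33112503665850657 -0.33131225625195615 ptr -0.328745819757859 -0.32890691632537095
-16.0 x 0.00 y 0.67 turn -0.085
-12.0 x 0.09 y 1.44 turn -0.154
-8.0 x 0.24 y 2.20 turn -0.224
-4.0 x 0.44 y 2.95 turn -0.294
-1.0 x 0.62 y 3.50 turn -0.346
```

```bash
python3 -m jog '[[[1,0,0.67,0,0,0,-0.085],[1,0.09,1.44,0,0,0,-0.15],[1,0.24,2.2,0,0,0,-0.22],[1,0.44,2.95,0,0,0,-0.29],[1,0.62,3.5,0,0,0,-0.35],[1,0.62,3.5,0,0,0,-0.35],[0,0.62,3.5,0,0,0,-0.35],[0,0.62,3.5,0,0,0,-0.35],[0,0.62,3.5,0,0,0,-0.35],[0,0.62,3.5,0,0,0,-0.35]]]'; python3 c.py
python3 - <<'E'
from h import *
np.set_printoptions(precision=4,suppress=True)
m=bot.camera_model("wrist");im=bot.read_camera("wrist");cv2.imwrite("pics/w5.png",im[:,:,::-1]);np.savez("w5.npz",**m)
s=bot.read_state();R=cv2.Rodrigues(s["tcp_rot"])[0];ad=np.array([.504,.2113,.225])
# adjuster via top cam now
t=bot.read_camera("top");b=blobs(t,(3,150,90),(20,255,255),(200,250,240,290));print(b)
print(s["q"]);print("d tool cm",R.T@(ad-s["tool_pos"])*100,R[:2,:2])
E
```

```text
time: 11.9
tool_pos: [0.5771, -0.1095, 0.2513]
tcp_rot: [-1.957, -2.456, 0.0]
wrist_force: [0.5, 0.5, -0.7]
width: 0.997
t 11.90 th -0.0411 rad -2.36 deg r 108.7 mm Ft 0.60 Fr -0.35 Fz -0.70 w 0.997 toolyaw -0.015 z 0.2513
[(array([218.8, 267.4]), [213, 262, 13, 12, 119])]
[-0.2301  0.2411  1.9349  0.0001  0.9662 -0.4553]
d tool cm [32.9127  0.0334  2.6534] [[-0.2233  0.9747]
 [ 0.9747  0.2233]]
```

View pics/w5.png

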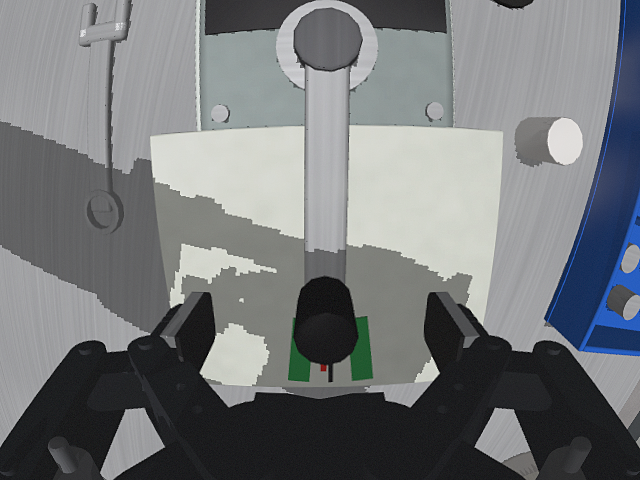

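Crank released close to centre: the red pointer (323,366) is between the bands. Now I'll move to the orange adjuster.

```bash
python3 -m jog '[[[0,0,0,-4,0,0,0],[0,0,0,-8,0,0,0],[0,5,0,-8,0,0,-0.18],[0,11,0,-8,0,0,-0.36],[0,17,0,-8,0,0,-0.54],[0,23,0,-8,0,0,-0.72],[0,29,0,-8,0,0,-0.9],[0,32.9,0,-8,0,0,-1.08],[0,32.9,0,-8,0,0,-1.26],[0,32.9,0,-8,0,0,-1.44],[0,32.9,0,-8,0,0,-1.586],[0,32.9,0,-8,0,0,-1.586]]]'
python3 - <<'E'
from h import *
np.set_printoptions(precision=4,suppress=True)
m=bot.camera_model("wrist");im=bot.read_camera("wrist");cv2.imwrite("pics/w6.png",im[:,:,::-1]);np.savez("w6.npz",**m)
s=bot.read_state();print(s["q"],s["tool_pos"])
b=blobs(im,(3,150,60),(20,255,255),(200,100,450,400),50);print(b)
E
```

```text
time: 13.5
tool_pos: [0.5039, 0.211, 0.3317]
tcp_rot: [0.374, -3.119, -0.0]
wrist_force: [-0.1, -0.3, -0.4]
width: 1.002
[ 0.3509  0.0797  1.9581 -0.      1.1038 -1.4575] [0.5039 0.2109 0.3317]
[(array([319.7, 239.3]), [300, 213, 41, 53, 1736])]
```

View pics/w6.png

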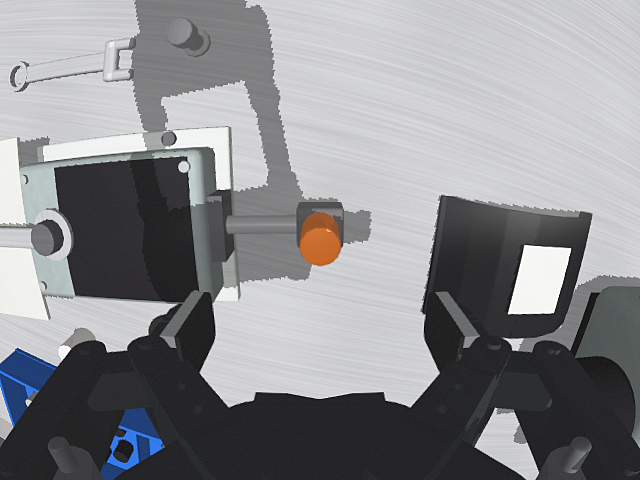

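```bash
cat > ad.py <<'E'
from h import *
A=np.array([.5556,-.003]);Y=.240
s=bot.read_state();d=s["tool_pos"][:2]-A;ex=np.array([np.cos(Y),np.sin(Y)]);ey=np.array([-np.sin(Y),np.cos(Y)]);f=s["wrist_force"]
R=cv2.Rodrigues(s["tcp_rot"])[0]
print("t %.2f gx %.1f gy-reading %.1f mm Fx %.1f Fy %.1f Fz %.1f w %.3f z %.4f tyaw-err %.3f"%(s["time"],d@ex*1e3,230-d@ey*1e3,f[:2]@ex,f[:2]@ey,f[2],s["width"],s["tool_pos"][2],np.arctan2(R[1,1],R[0,1])-Y-np.pi/2))
E
python3 - <<'E'
from h import *
m=dict(np.load("w6.npz"));p=wz((320,246),.088,m);d=p[:2]-np.array([.5556,-.003]);Y=.24
print(p,"gx",d@[np.cos(Y),np.sin(Y)],"reading",.23-d@[-np.sin(Y),np.cos(Y)])
E
python3 ad.py
```

```text
[0.50161279 0.21146093 0.088     ] gx -0.0014619003717333077 reading 0.00885305126017491
t 13.55 gx 0.7 gy-reading 9.9 mm Fx -0.1 Fy -0.5 Fz -0.1 w 0.999 z 0.3317 tyaw-err -0.002
```

```bash
python3 -m jog '[[[0,0.1,0.1,5,0,0,0],[0,0.1,0.1,10.4,0,0,0],[0,0.1,0.1,10.4,0,0,0],[0.6,0.1,0.1,10.4,0,0,0],[0.6,0.1,0.1,10.4,0,0,0],[0.6,0.1,0.1,10.4,0,0,0],[1,0.1,0.1,10.4,0,0,0],[1,0.1,0.1,10.4,0,0,0],[1,0.1,0.1,10.4,0,0,0],[1,0.1,0.1,10.4,0,0,0]]]' 40
python3 ad.py
```

```text
time: 14.8
tool_pos: [0.5037, 0.2117, 0.2296]
tcp_rot: [-0.376, 3.116, -0.0]
wrist_force: [-0.7, -1.4, 6.5]
width: 0.294
t 14.80 gx 0.6 gy-reading 9.1 mm Fx -1.0 Fy -1.2 Fz 6.5 w 0.294 z 0.2296 tyaw-err 0.000
```

```bash
python3 -m jog '[[[1,0,-0.3,0,0,0,0],[1,0,-0.6,0,0,0,0],[1,0,-0.9,0,0,0,0],[1,0,-1.2,0,0,0,0],[1,0,-1.5,0,0,0,0],[1,0,-1.8,0,0,0,0],[1,0,-2.1,0,0,0,0],[1,0,-2.1,0,0,0,0]]]'
python3 ad.py
```

```text
time: 15.8
tool_pos: [0.5079, 0.194, 0.2296]
tcp_rot: [-0.374, 3.117, 0.009]
wrist_force: [-4.3, 13.1, 4.6]
width: 0.29
t 15.80 gx 0.5 gy-reading 27.3 mm Fx -1.1 Fy 13.7 Fz 4.6 w 0.290 z 0.2296 tyaw-err -0.001
```

```bash
python3 -m jog '[[[1,0,-0.3,0,0,0,0],[1,0,-0.6,0,0,0,0],[1,0,-0.8,0,0,0,0],[1,0,-0.8,0,0,0,0]]]'
python3 ad.py
python3 - <<'E'
from h import *
m=bot.camera_model("wrist");im=bot.read_camera("wrist");cv2.imwrite("pics/w7.png",im[:,:,::-1]);np.savez("w7.npz",**m)
t=bot.read_camera("top");cv2.imwrite("pics/t7.png",t[:,:,::-1])
print(blobs(im,(3,150,60),(20,255,255),(200,100,450,400),50))
E
```

```text
time: 16.3
tool_pos: [0.5099, 0.1862, 0.2296]
tcp_rot: [-0.374, 3.117, 0.009]
wrist_force: [-4.4, 12.9, 4.1]
width: 0.293
t 16.30 gx 0.6 gy-reading 35.3 mm Fx -1.2 Fy 13.6 Fz 4.1 w 0.293 z 0.2296 tyaw-err -0.001
[(array([319.7, 313.3]), [284, 261, 72, 102, 5857])]
```

View pics/w7.png

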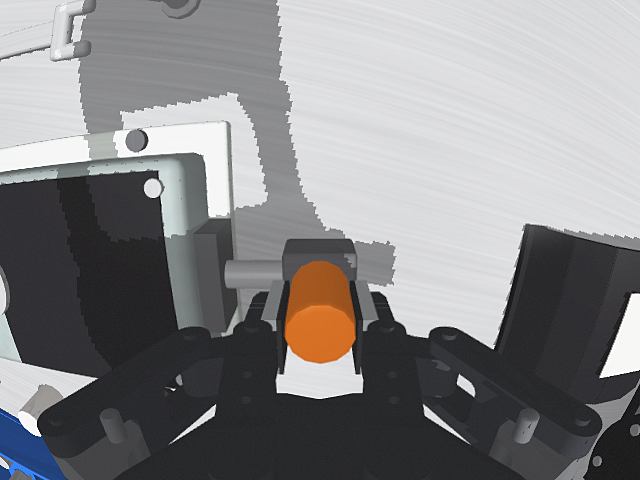

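Run:
```python
from h import *
m=dict(np.load("w7.npz"));p=wz((320,328),.088,m);d=p[:2]-np.array([.5556,-.003]);Y=.24
print(p,"gx",d@[np.cos(Y),np.sin(Y)],"reading",.23-d@[-np.sin(Y),np.cos(Y)])
```

```text
[0.50537564 0.18675725 0.088     ] gx -0.00367902877656164 reading 0.033743116587562544
```

```bash
python3 -m jog '[[[1,0,-0.08,0,0,0,0],[1,0,-0.08,0,0,0,0],[0.5,0,0,0,0,0,0],[0,0,0,0,0,0,0],[0,0,0,0,0,0,0],[0,0,0,0,0,0,0],[0,0,0,-5,0,0,0],[0,0,0,-10,0,0,0]]]'
python3 ad.py
python3 - <<'E'
from h import *
np.set_printoptions(precision=4,suppress=True)
m=bot.camera_model("wrist");im=bot.read_camera("wrist");cv2.imwrite("pics/w8.png",im[:,:,::-1])
b=blobs(im,(3,150,60),(20,255,255),(200,100,450,400),50);print(b)
x,y,w,h=b[0][1][:4];p=wz((x+w/2,y+h-w/2),.088,m);d=p[:2]-np.array([.5556,-.003]);Y=.24
print(p,"gx",d@[np.cos(Y),np.sin(Y)],"reading",.23-d@[-np.sin(Y),np.cos(Y)])
s=bot.read_state();R=cv2.Rodrigues(s["tcp_rot"])[0];A=np.array([.5556,-.003]);print(R.T@(np.r_[A+.110*np.array([np.sin(Y-.02),-np.cos(Y-.02)]),.33]-s["tool_pos"])*100)
E
```

```text
time: 17.4
tool_pos: [0.5093, 0.1831, 0.3278]
tcp_rot: [0.375, -3.116, 0.001]
wrist_force: [1.2, -0.4, 0.2]
width: 0.996
t 17.40 gx -0.8 gy-reading 38.2 mm Fx 1.1 Fy -0.7 Fz 0.2 w 0.996 z 0.3278 tyaw-err -0.000
[(array([324.3, 245.1]), [304, 219, 42, 53, 1794])]
[0.5076 0.1867 0.088 ] gx -0.001577687376467018 reading 0.03434948273469782
[  0.4366 -30.1987   0.6119]
```

Adjuster moved in 25.5 mm (8.85 → 34.3 by camera). Back to the crank to prove it.

```bash
python3 -m jog '[[[0,0.4,-6,0,0,0,0.18],[0,0.4,-12,0,0,0,0.36],[0,0.4,-18,0,0,0,0.54],[0,0.4,-24,0,0,0,0.72],[0,0.4,-30.2,0,0,0,0.9],[0,0.4,-30.2,0,0,0,1.08],[0,0.4,-30.2,0,0,0,1.26],[0,0.4,-30.2,0,0,0,1.44],[0,0.4,-30.2,0,0,0,1.59],[0,0.4,-30.2,0,0,0,1.59]]]'
python3 c.py
python3 - <<'E'
from h import *
m=bot.camera_model("wrist");im=bot.read_camera("wrist");cv2.imwrite("pics/w9.png",im[:,:,::-1]);np.savez("w9.npz",**m)
c=im[40:340,230:430];cv2.imwrite("pics/w9c.png",cv2.resize(c,None,fx=2,fy=2)[:,:,::-1])
E
```

```text
time: 18.7
tool_pos: [0.5775, -0.111, 0.3274]
tcp_rot: [-1.961, -2.454, 0.0]
wrist_force: [0.4, -0.4, -0.2]
width: 1.0
t 18.70 th -0.0397 rad -2.27 deg r 110.2 mm Ft 0.28 Fr 0.49 Fz -0.18 w 1.000 toolyaw -0.018 z 0.3274
```

View pics/w9c.png

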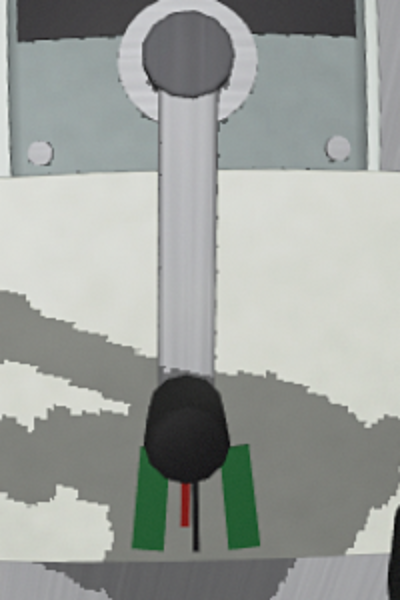

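```bash
python3 -m jog '[[[0,0,0.1,4,0,0,0],[0,0,0.1,7.6,0,0,0],[0,0,0.1,7.6,0,0,0],[0.6,0,0.1,7.6,0,0,0],[0.6,0,0.1,7.6,0,0,0],[0.6,0,0.1,7.6,0,0,0],[1,0,0.1,7.6,0,0,0],[1,0,0.1,7.6,0,0,0],[1,0,0.1,7.6,0,0,0],[1,0,0.1,7.6,0,0,0]]]' 20
python3 c.py; python3 go.py 0 1 2 3 4
```

```text
time: 20.0
tool_pos: [0.5792, -0.1107, 0.2529]
tcp_rot: [1.962, 2.452, 0.001]
wrist_force: [-1.4, 0.4, 5.2]
width: 0.269
t 20.00 th -0.0245 rad -1.40 deg r 110.2 mm Ft -1.24 Fr -0.72 Fz 5.19 w 0.269 toolyaw -0.019 z 0.2529
0.0 x -0.08 y 0.27 turn -0.019
1.0 x -0.07 y 0.46 turn -0.036
2.0 x -0.06 y 0.66 turn -0.054
3.0 x -0.05 y 0.85 turn -0.071
4.0 x -0.04 y 1.04 turn -0.089
```

```bash
python3 -m jog '[[[1,0,0.3,0,0,0,-0.02],[1,0,0.6,0,0,0,-0.05],[1,0,0.9,0,0,0,-0.08],[1,0,0.9,0,0,0,-0.08]]]'>/dev/null; python3 c.py
python3 -m jog '[[[1,0,0.1,0,0,0,-0.01],[1,0,0.1,0,0,0,-0.01]]]'>/dev/null; python3 c.py
python3 -m jog '[[[1,0,0.1,0,0,0,-0.01],[1,0,0.1,0,0,0,-0.01]]]'>/dev/null; python3 c.py
python3 -m jog '[[[1,0,0.1,0,0,0,-0.01],[1,0,0.1,0,0,0,-0.01]]]'>/dev/null; python3 c.py
```

```text
t 20.50 th 0.0585 rad 3.35 deg r 110.3 mm Ft -1.00 Fr -0.88 Fz 6.51 w 0.271 toolyaw 0.062 z 0.2529
t 20.75 th 0.0670 rad 3.84 deg r 110.3 mm Ft -0.61 Fr -1.06 Fz 7.07 w 0.269 toolyaw 0.071 z 0.2529
t 21.00 th 0.0756 rad 4.33 deg r 110.3 mm Ft 0.07 Fr -0.84 Fz 6.60 w 0.274 toolyaw 0.081 z 0.2529
t 21.25 th 0.0829 rad 4.75 deg r 110.3 mm Ft -2.04 Fr -1.83 Fz 7.44 w 0.274 toolyaw 0.091 z 0.2529
```

```bash
python3 -m jog '[[[1,0,0.1,0,0,0,-0.01],[1,0,0.1,0,0,0,-0.01]]]'>/dev/null; python3 c.py
python3 -m jog '[[[1,0,0.1,0,0,0,-0.01],[1,0,0.1,0,0,0,-0.01]]]'>/dev/null; python3 c.py
python3 -m jog '[[[1,0,0.1,0,0,0,-0.01],[1,0,0.1,0,0,0,-0.01]]]'>/dev/null; python3 c.py
```

```text
t 21.50 th 0.0903 rad 5.17 deg r 110.4 mm Ft -2.18 Fr -1.04 Fz 7.44 w 0.271 toolyaw 0.101 z 0.2529
t 21.75 th 0.0975 rad 5.58 deg r 110.4 mm Ft -4.13 Fr -1.08 Fz 8.24 w 0.274 toolyaw 0.111 z 0.2529
t 22.00 th 0.1043 rad 5.98 deg r 110.4 mm Ft -4.29 Fr -0.23 Fz 8.56 w 0.273 toolyaw 0.121 z 0.2529
```

```bash
python3 -m jog '[[[1,0,0.1,0,0,0,-0.01],[1,0,0.1,0,0,0,-0.01]]]'>/dev/null; python3 c.py
python3 - <<'E'
from h import *
m=bot.camera_model("wrist");im=bot.read_camera("wrist");cv2.imwrite("pics/w10.png",im[:,:,::-1]);np.savez("w10.npz",**m)
c=im[0:400,220:440];cv2.imwrite("pics/w10c.png",cv2.resize(c,None,fx=1.5,fy=1.5)[:,:,::-1])
E
python3 go.py 3 0 -2 -4 -5
```

```text
t 22.25 th 0.1110 rad 6.36 deg r 110.4 mm Ft -4.99 Fr -0.94 Fz 9.75 w 0.273 toolyaw 0.131 z 0.2528
3.0 x -0.03 y -0.65 turn 0.078
0.0 x 0.03 y -1.23 turn 0.130
-2.0 x 0.09 y -1.61 turn 0.165
-4.0 x 0.16 y -1.99 turn 0.200
-5.0 x 0.20 y -2.18 turn 0.218
```

View pics/w10c.png

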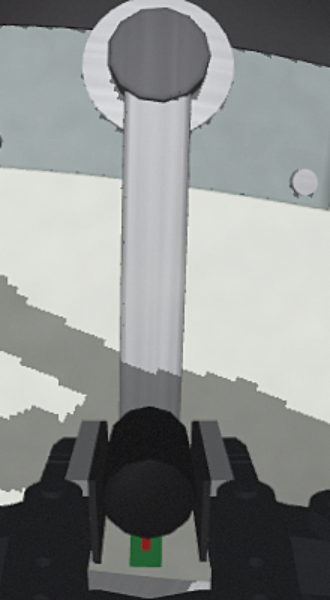

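The red pointer sits mid-green (crop 146,545) with about 4–5 N of resistance. Now towards the robot.

```bash
python3 -m jog '[[[1,0,-0.65,0,0,0,0.08],[1,0.03,-1.23,0,0,0,0.13],[1,0.09,-1.61,0,0,0,0.165],[1,0.16,-1.99,0,0,0,0.2],[1,0.16,-1.99,0,0,0,0.2]]]'>/dev/null; python3 c.py
python3 -m jog '[[[1,0,-0.1,0,0,0,0.01],[1,0,-0.1,0,0,0,0.01]]]'>/dev/null; python3 c.py
python3 -m jog '[[[1,0,-0.1,0,0,0,0.01],[1,0,-0.1,0,0,0,0.01]]]'>/dev/null; python3 c.py
python3 -m jog '[[[1,0,-0.1,0,0,0,0.01],[1,0,-0.1,0,0,0,0.01]]]'>/dev/null; python3 c.py
```

```text
t 22.93 th -0.0649 rad -3.72 deg r 110.5 mm Ft -2.28 Fr -2.77 Fz 6.97 w 0.273 toolyaw -0.069 z 0.2528
t 23.18 th -0.0717 rad -4.11 deg r 110.4 mm Ft -0.82 Fr -3.07 Fz 6.84 w 0.270 toolyaw -0.078 z 0.2528
t 23.43 th -0.0789 rad -4.52 deg r 110.4 mm Ft -0.92 Fr -4.06 Fz 6.71 w 0.276 toolyaw -0.088 z 0.2529
t 23.68 th -0.0849 rad -4.86 deg r 110.5 mm Ft 1.05 Fr -1.75 Fz 5.54 w 0.270 toolyaw -0.098 z 0.2528
```

```bash
python3 -m jog '[[[1,0,-0.1,0,0,0,0.01],[1,0,-0.1,0,0,0,0.01]]]'>/dev/null; python3 c.py
python3 -m jog '[[[1,0,-0.1,0,0,0,0.01],[1,0,-0.1,0,0,0,0.01]]]'>/dev/null; python3 c.py
python3 -m jog '[[[1,0,-0.1,0,0,0,0.01],[1,0,-0.1,0,0,0,0.01]]]'>/dev/null; python3 c.py
python3 -m jog '[[[1,0,-0.1,0,0,0,0.01],[1,0,-0.1,0,0,0,0.01]]]'>/dev/null; python3 c.py
```

```text
t 23.93 th -0.0927 rad -5.31 deg r 110.5 mm Ft 2.72 Fr -3.14 Fz 6.15 w 0.269 toolyaw -0.109 z 0.2529
t 24.18 th -0.1001 rad -5.73 deg r 110.5 mm Ft 4.10 Fr -3.43 Fz 5.81 w 0.272 toolyaw -0.119 z 0.2528
t 24.43 th -0.1066 rad -6.11 deg r 110.4 mm Ft 4.94 Fr -4.10 Fz 4.72 w 0.276 toolyaw -0.130 z 0.2528
t 24.68 th -0.1134 rad -6.50 deg r 110.4 mm Ft 6.13 Fr -4.42 Fz 2.38 w 0.273 toolyaw -0.139 z 0.2528
```

```bash
python3 - <<'E'
from h import *
m=bot.camera_model("wrist");im=bot.read_camera("wrist");cv2.imwrite("pics/w11.png",im[:,:,::-1])
c=im[0:400,220:440];cv2.imwrite("pics/w11c.png",cv2.resize(c,None,fx=1.5,fy=1.5)[:,:,::-1])
E
python3 go.py -3 -1 0
```

```text
-3.0 x -0.02 y 0.68 turn -0.087
-1.0 x 0.02 y 1.06 turn -0.122
0.0 x 0.04 y 1.25 turn -0.139
```

View pics/w11c.png

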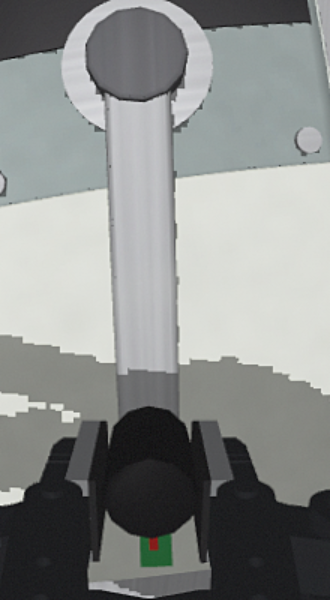

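The pointer (crop 153,543) is in the other green band, with about 6 N of resistance. I'll park at the centre, let go and back off.

```bash
python3 -m jog '[[[1,0,0.65,0,0,0,-0.08],[1,0.03,1.25,0,0,0,-0.13],[1,0.03,1.25,0,0,0,-0.13],[0.5,0.03,1.25,0,0,0,-0.13],[0,0.03,1.25,0,0,0,-0.13],[0,0.03,1.25,0,0,0,-0.13],[0,0.03,1.25,0,0,0,-0.13],[0,0.03,1.25,-4,0,0,-0.13],[0,0.03,1.25,-8,0,0,-0.13],[0,0.03,1.25,-8,0,0,-0.13]]]'
python3 - <<'E'
from h import *
m=bot.camera_model("wrist");im=bot.read_camera("wrist");cv2.imwrite("pics/w12.png",im[:,:,::-1])
c=im[40:340,230:430];cv2.imwrite("pics/w12c.png",cv2.resize(c,None,fx=2,fy=2)[:,:,::-1])
t=bot.read_camera("top");cv2.imwrite("pics/t12.png",t[:,:,::-1])
s=bot.read_state();print(s["time"],s["wrist_force"],abs(s["joint_vel"]).max())
E
```

```text
time: 25.98
tool_pos: [0.582, -0.112, 0.3362]
tcp_rot: [1.946, 2.457, 0.005]
wrist_force: [0.4, 0.5, -0.5]
width: 0.998
26.075 [ 0.23345614  0.70424058 -0.42790702] 0.03305472475918399
```

View pics/w12c.png

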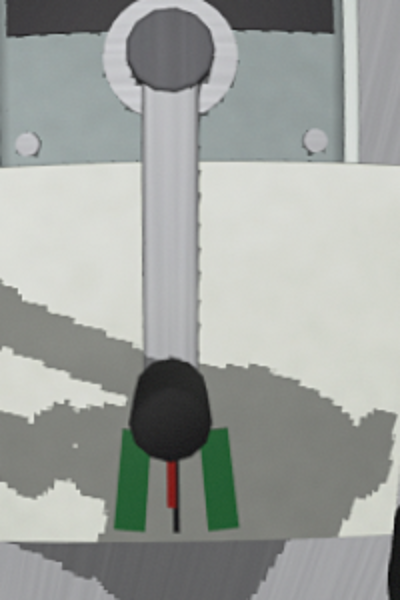

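View pics/t12.png

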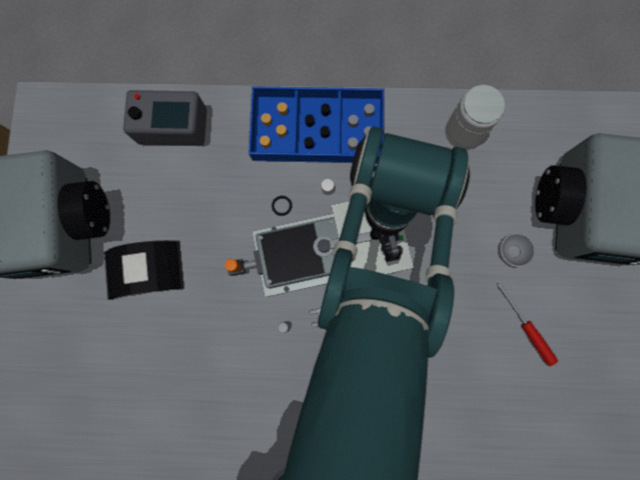

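The pointer is parked next to the centre line, between the bands. The gripper is clear and the bystanders haven't moved.

```bash
python3 -c "
from workcell import bot
print(bot.finish_job())"
```

```text
the job is handed in; nothing more can be done
None
```

The gearbox play is set inside the green bands on both sides, and I handed the job in at about 26 s. `finish_job` gives no verdict, so these are my own readings.

- **Play as found:** I rocked the crank both ways until it resisted. It reached about +18.2° at 6 N and −18.9° at 9 N, so the free play was about 17.5° each side.
- **Adjustment:** I pushed the orange adjuster in by about 25.5 mm. The wrist camera put it at 8.9 mm before and 34.3 mm after; the limits are 16 to 41 mm.
- **Re-check:** away from the robot, the crank resisted at about 6.4° with 5 N at the knob. Towards the robot, it resisted at about −6.5° with 6 N. In the wrist images the red pointer lay over the green band each time.
- **Finish:** the crank is parked next to the centre line, between the bands. The gripper is open and 8 cm above the knob. In the last top view the bystanders are where they started, except the spanner, which was mostly hidden under the arm. It was outside the gripper's path.

**Disagreement:** while the crank was gripped, the angle from the arm's position differed from the image by about 0.5° (0.01 rad). That comes from give in the grip and small calibration error, and is well within the 4° width of a band.

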